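# Wind the camera and hold the roof up for the exploded-view shot

## Robot

A 6-joint arm with a two-finger parallel gripper is mounted at the origin on the work surface. World frame = base frame: x ahead of the robot, y to its left, z up, the work surface at z = 0. Lengths are in m, angles in rad, forces in N, time in s.
With the tool pointing down it reaches from about 0.35 to 0.8 m from the base axis. Payload 7.3 kg.
Tool frame: the origin (TCP) lies midway between the tips of the shut fingers; the grasp point (between the pads) lies 19 mm behind it; z points along the fingers, y is the line along which they close (so a half turn about z gives the same grasp; the last joint's range is limited). The gripper opens to 85 mm and grips with 20 to 120 N. Pads are 22 mm wide; open, the fingers measure 114 mm over their backs; the gripper's body (76 mm by 85 mm) begins 54 mm behind the grasp point. The pads swing forward as they close: fully open they stand 13 mm farther back than shut.
Start: joints at [-0.146, 0.342, 1.524, -0, 1.275, -0.146], TCP at [0.525, 0, 0.231] pointing down, gripper open.
Joint ranges: [-2.53, 2.53], [-0.77, 2.02], [0.04, 2.7], [-1, 4.14], [0.28, 2.66], [-3.11, 3.11]. Speed limits (rad/s): [2.57, 2.57, 3.14, 3.14, 3.14, 3.14].

## Interface

Orientations are given as a unit quaternion [x, y, z, w].
In Python, from station import ctrl gives the robot as it stands. The module is installed in compiled form; this text tells all that it offers.
- The arm moves only by the tool send_rows, never from a script. Its argument "rows" is a list that holds one entry, the list of rows, each a list of 7 numbers: the shift along the world's x, y, z in m, then the turn, a rotation vector about the world's x, y, z in rad, then the opening, from 0 (shut) to 1 (fully open). In form: [[[x, y, z, wx, wy, wz, hand], ...]]. A call has 1 to 12 rows; each row is the pose to reach, as a shift and turn from the pose commanded when the call began; what a row does not reach only later rows make up. A row lasts 1/12 s, in which the tool goes at most 41.7 mm and 7.16 degrees, less where a joint would pass 70% of its speed; a pose out of reach is approached as far as the arm can. A call with a gripper value outside its range is refused whole. The fingers move at their own pace and stop on an object; the grip force is fixed at half the most. Time passes only in rows, so rows that repeat a pose let the fingers close. It gives the time, the measured TCP pose, the force, the opening and the grip force at its end, in the units of the state.
- ctrl.get_state(): the state, without advancing time (a new reading comes with each control period).
- ctrl.camera(name): name is "scene" or "side" or "wrist"; returns a dict with "img" (400x640x3 uint8, red, green, blue), "vertical_fov" (degrees; the focal length in pixels is half the picture's height over the tangent of half this angle, whatever the lens; pixels are square), "cx", "cy" (the principal point, pixels), "eye" and "rotation" of the camera in the world; the wrist camera has in their place "mount" (4x4, takes a point from camera to tool coordinates, whose origin is the TCP and whose axes are the flange's). Camera axes: x right, y down, z forward; pixel columns grow to the right and rows downward; lengths in m; the calibration is good to about 2 mm. A picture is of the moment at which its call begins: read the wrist's pose just before it. There is no depth.
- ctrl.finish_job(): hands the job in; it is judged then, once.
The state is a dict: "time_s": time; "joints": joint angles; "qvel": joint speeds; "joint_torque": joint torques, N m; "position": TCP position; "tool_rot": TCP orientation; "contact_force": force on the tool from outside, world axes, zero at the start; "moment": the same for the moment, N m; "width": opening from 0.0 (shut) to 1.0 (fully open); "grasp_force": force on a finger pad.
Only numpy, scipy, OpenCV 4.12 (cv2) and the standard library are available. Lean on these libraries where they do the work, as an engineer would, in place of code of your own. Each camera call takes 0.05 s, during which the arm holds its last target. There are 200 camera calls.

## Task

Set up an exploded-view photograph of the white pitched-roof house model. First wind the bench camera: swing the advance lever on its top to its stop and let it spring all the way back. Then lift the pitched roof, without tipping it, about 10 cm straight up off its walls and finish holding it there, steady, level and in line over its walls; leave everything else on the bench where it is.

Things in the scene. Friction and masses are not known exactly. Their poses are not given: they have to be found in the camera images.
- camera: Film camera, black with an aluminium top, fixed to the bench on a dark steel plinth 130 x 90 x 26 mm. Origin: centre of the plinth underside, on the bench; z up. The camera body is 150 mm along its x and 60 mm along its y, its flat top 120 mm above the bench; the lens points along its +y and reaches 79 mm from the origin. It turns with the yaw of this frame.
- advance_lever (a joint): Angle of the camera's film advance lever about the vertical axis through lever_axis: 0 at rest, growing anticlockwise seen from above, stop at 1.4 rad. A spring returns it to 0 in under 2 s when it is let go; pushing the thumb post takes about 0.5 N at rest and 2 N at the stop.
- lever_tip (a point): Centre of the top of the thumb post, an upright black pin 10 mm in diameter at the end of the advance lever, 48 mm from the lever's axis. The pin stands 24 mm clear above the flat steel lever arm and its top is 152 mm above the bench. It moves with the lever: at rest it is behind the camera (its -y side), and it swings through the camera's +x side.
- lever_axis (a point): Point on the vertical axis of the advance lever, at the height of the top of the thumb post, 152 mm above the bench; in the camera frame it is at x = 45 mm, y = 0. The lever hub itself reaches only 130 mm above the bench.
- house: Walls of the white card house model, fixed to the bench with its base board 150 (x) x 120 (y) x 8 mm. Origin: centre of the board's underside, on the bench; z up. Walls 126 x 100 mm outside, 4 mm thick, top edge 78 mm above the bench, open at the top once the roof is off.
- pitched_roof: Loose gable roof of the house, white card, 150 (x) x 124 (y) mm, 120 g. Origin: centre of its flat underside, on the wall tops; z up, ridge along x, 47 mm above the origin. Mid-ridge chimney, 40 mm along x, 26 mm along y, rises to 84 mm above the origin, plus two 8 mm pots: grip across the 26 mm. An 8 mm lip below fits inside the walls with 4 mm play. Starts seated, in line with the house.
- studio: The other white card model, fixed to the bench, same base board and walls as the house, origin at the centre of its underside. It carries the flat roof. Leave it. The two models change places between starts.
- flat_roof: Loose flat roof of the other model, 150 x 124 mm, with a low rim and a low clear rooflight, top 19 mm above its origin (centre of its underside, 78 mm above the bench). Leave it.
- glue_bottle: White glue bottle, diameter 44 mm, 120 mm tall; origin at the centre of its base. Leave it.
- tape_roll: Card roll lying flat, diameter 90 mm, 24 mm tall; origin at the centre of its underside. Leave it.
- paint_pot: Small paint jar, diameter 56 mm, 55 mm tall; origin at the centre of its base. Leave it.
- sanding_block: Cork sanding block 90 x 50 x 30 mm; origin at the centre of its underside. Leave it.
- weight: Steel weight, diameter 50 mm, 40 mm tall; origin at the centre of its base. Leave it.

How it is judged:
By the outcome, as a careful person would: the job done as asked, in the order asked, and still so for the second after the job is handed in, while the arm keeps its last pose, push and grip.
It also fails if it takes over 45 s, if anything falls off the work surface, if the arm or the gripper's body presses on something with over 40 N, if the wrist force passes 120 N, or if a joint passes its speed limit or range.

## Working session

There is one attempt and no reset: what is moved stays moved. The work goes in short steps, Python scripts to look and compute and a tool call to move; the robot and the scene stay as the last step left them, time stands still between calls to the robot, and variables do not carry over. Pictures are saved under pics/ and viewed, at most 10 in all, crops included, and the job is handed in when it is done.

Besides the shell and the picture viewer there is one more tool, called after "Request:" by a JSON object that holds its "fn" and its "kwargs". send_rows: Moves the arm, as the interface text tells. Its arguments: {"type":"object","properties":{"rows":{"type":"array","items":{"type":"array","items":{"type":"array","items":{"type":"number"}}}}},"required":["rows"]}

```bash
mkdir -p pics; cat > h.py <<'E'
import numpy as np, cv2, pickle
from station import ctrl
from scipy.spatial.transform import Rotation as R
def snap(n,tag):
    s=ctrl.get_state(); c=ctrl.camera(n); c=dict(c)
    if n=="wrist":
        m=np.array(c["mount"]); Rt=R.from_quat(s["tool_rot"]).as_matrix()
        c["eye"]=Rt@m[:3,3]+s["position"]; c["rotation"]=Rt@m[:3,:3]
    pickle.dump(c,open(f"pics/{tag}.pkl","wb")); cv2.imwrite(f"pics/{tag}.png",c["img"][:,:,::-1]); return c
def load(t): return pickle.load(open(f"pics/{t}.pkl","rb"))
def K(c):
    f=c["img"].shape[0]/2/np.tan(np.radians(c["vertical_fov"])/2); return f
def ray(c,u,v):
    f=K(c); d=np.array([(u-c["cx"])/f,(v-c["cy"])/f,1]); return np.array(c["eye"]),np.array(c["rotation"])@d
def atz(c,u,v,z):
    o,d=ray(c,u,v); return o+d*(z-o[2])/d[2]
def tri(*obs):
    A=np.zeros((3,3));b=np.zeros(3)
    for c,u,v in obs:
        o,d=ray(c,u,v); d=d/np.linalg.norm(d); P=np.eye(3)-np.outer(d,d); A+=P;b+=P@o
    p=np.linalg.solve(A,b); return p
def proj(c,p):
    q=np.array(c["rotation"]).T@(np.array(p)-c["eye"]); f=K(c); return f*q[0]/q[2]+c["cx"],f*q[1]/q[2]+c["cy"]
E
python3 - <<'E'
from h import *
for n in("scene","side","wrist"):
    c=snap(n,n+"0"); print(n,c["eye"],c["vertical_fov"],c["rotation"])
s=ctrl.get_state(); print(s)
a=[cv2.imread(f"pics/{n}0.png") for n in("scene","side")]
E
```

```text
scene [ 1.15466451 -0.12078381  0.86748844] 57.2035973468662 [ 0.7073329   0.62698653 -0.21471717 -0.2458955 ]
side [ 0.0136767  -0.6686039   0.84591803] 57.25936470476786 [ 0.8519339  -0.31012736  0.14982568 -0.39443875]
wrist [0.52393113 0.07210187 0.37399195] 63.08320128518419 [[ 9.99998370e-01 -2.06990958e-05 -1.80562790e-03]
 [-5.33517931e-04 -9.58680476e-01 -2.84484551e-01]
 [-1.72513164e-03  2.84485050e-01 -9.58678924e-01]]
{'time_s': 0.15, 'joints': array([-1.45995866e-01,  3.42562780e-01,  1.52480518e+00, -3.46748362e-06,
        1.27540971e+00, -1.46000774e-01]), 'qvel': array([ 0.00022593, -0.00213181, -0.00478659, -0.00219323, -0.00086483,
        0.0006676 ]), 'joint_torque': array([ 1.24654900e-03, -4.33907533e+01, -2.46148127e+01, -9.02174702e-05,
        5.71925848e-03,  3.60333468e-05]), 'position': array([5.24692912e-01, 6.85327535e-05, 2.30782911e-01]), 'tool_rot': array([ 7.07104564e-01,  7.07108750e-01, -3.54886850e-04, -4.74468591e-04]), 'contact_force': array([-1.03903822, -0.1169406 , -0.25878314]), 'moment': array([ 0.04210678, -0.01834498, -0.05995692]), 'grasp_force': 0.0, 'width': 0.9970735142421663}
```

View pics/scene0.png

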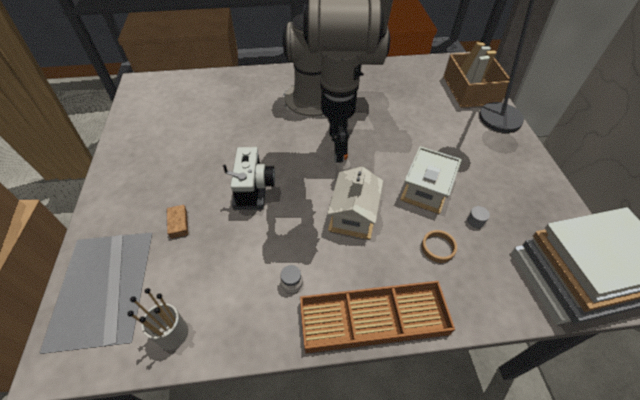

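View pics/side0.png

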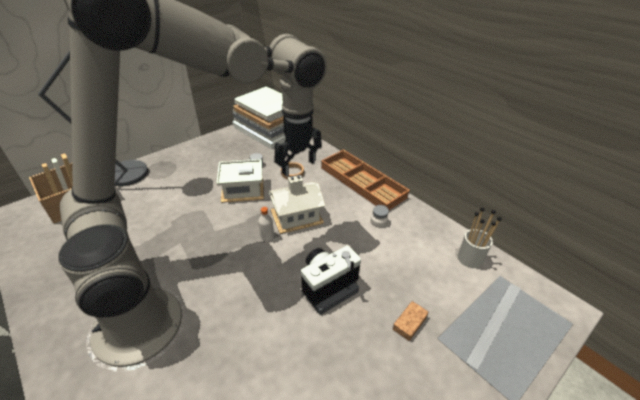

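The scene view shows the camera at about (247,178), the house at (356,203), the studio at (432,180) and the glue bottle at (340,150) by the gripper. The side view shows the camera at (332,275) and the house at (298,205). I'll enlarge both.

```bash
sed -i 's/    pickle.dump/    else: c["rotation"]=R.from_quat(c["rotation"]).as_matrix()\n    pickle.dump/' h.py
python3 - <<'E'
from h import *
for n in("scene","side"):
    c=snap(n,n+"1"); f=K(c)
    print(n,[np.round(proj(c,p),0) for p in([0.525,0,.231],[0,0,0])])
def crop(t,u,v,w,h,k,o): cv2.imwrite(o,cv2.resize(cv2.imread(t)[v:v+h,u:u+w],None,fx=k,fy=k,interpolation=cv2.INTER_CUBIC))
crop("pics/scene1.png",215,135,180,115,4,"pics/ca.png")
crop("pics/side1.png",255,160,120,150,4,"pics/cb.png")
E
```

```text
scene [array([335., 151.]), array([312.,  97.])]
side [array([299., 172.]), array([137., 324.])]
```

View pics/ca.png

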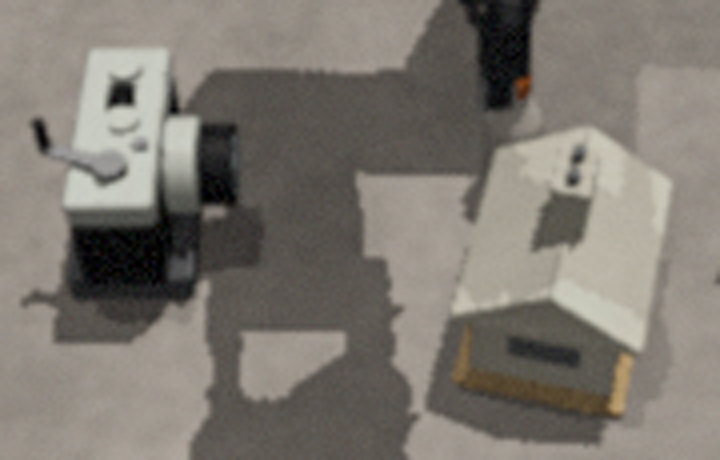

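View pics/cb.png

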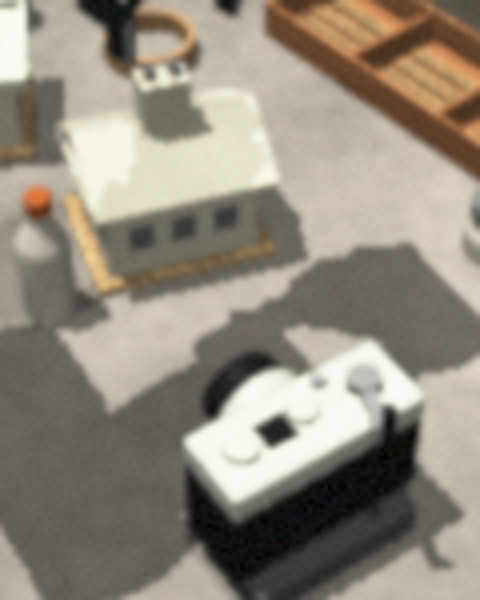

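Both crops are clear. In the scene crop, the camera-top corners are (91,47), (168,48), (158,210), (66,210); the post top is (38,122); the ridge runs (590,127)-(553,298). In the side crop, the camera-top corners are (185,440), (240,520), (422,392), (372,342); the post is (390,408); the near eave is (105,222)-(280,183). Next I'll triangulate and fit the poses.

```bash
cat > fit.py <<'E'
from h import *
from scipy.optimize import least_squares
S,T=load("scene1"),load("side1")
s=lambda u,v:(S,215+(u+.5)/4-.5,135+(v+.5)/4-.5); t=lambda u,v:(T,255+(u+.5)/4-.5,160+(v+.5)/4-.5)
def fit(obs,p0,name):
    def pt(p,q): return np.array([p[0]+np.cos(p[2])*q[0]-np.sin(p[2])*q[1],p[1]+np.sin(p[2])*q[0]+np.cos(p[2])*q[1],q[2]+p[3]])
    def res(p): return np.concatenate([np.subtract(proj(o[0],pt(p,q)),o[1:]) for q,o in obs])
    r=least_squares(res,p0,loss="soft_l1"); print(name,np.round(r.x,4),"res px",np.round(res(r.x),1)); return r.x
if __name__=="__main__":
    print("post",tri(s(38,122),t(390,408)),"hub",tri(s(110,165),t(365,376)))
    a=[atz(*o,.12) for o in(s(91,47),s(168,48),s(158,210),s(66,210))]; b=[atz(*o,.12) for o in(t(185,440),t(240,520),t(422,392),t(372,342))]
    print(np.round(a,3),np.round(b,3),sep="\n")
    print("ridge far end",tri(s(553,298),t(257,93)),"ridge near",tri(s(590,127),t(62,130)),"eaves",tri(s(453,315),t(280,183)),tri(s(495,150),t(105,222)))
E
python3 fit.py
```

```text
post [ 0.46278662 -0.28631195  0.15137615] hub [ 0.48479506 -0.24309103  0.12686203]
[[ 0.362 -0.258  0.12 ]
 [ 0.369 -0.202  0.12 ]
 [ 0.521 -0.212  0.12 ]
 [ 0.514 -0.272  0.12 ]]
[[ 0.367 -0.206  0.12 ]
 [ 0.355 -0.274  0.12 ]
 [ 0.508 -0.273  0.12 ]
 [ 0.514 -0.222  0.12 ]]
ridge far end [0.62752565 0.03158149 0.12359253] ridge near [0.48140684 0.0878608  0.12198338] eaves [ 0.60248462 -0.0269459   0.08062635] [0.46672477 0.02148502 0.0852272 ]
```

```bash
cat > fit2.py <<'E'
from fit import *
b=lambda x,y,z:np.array([x,y,z])
cam=[(b(-.075,-.03,.12),s(91,47)),(b(-.075,.03,.12),s(168,48)),(b(.075,.03,.12),s(158,210)),(b(.075,-.03,.12),s(66,210)),
 (b(-.075,.03,.12),t(185,440)),(b(-.075,-.03,.12),t(240,520)),(b(.075,-.03,.12),t(422,392)),(b(.075,.03,.12),t(372,342)),
 (b(.045,0,.13),s(110,163)),(b(.045,0,.13),t(365,376))]
hs=[(b(.075,-.062,.078),s(453,315)),(b(.075,.062,.078),s(642,350)),(b(-.075,.062,.078),s(672,180)),(b(-.075,-.062,.078),s(495,150)),
 (b(.075,0,.125),s(553,298)),(b(-.075,0,.125),s(590,127)),
 (b(.075,-.062,.078),t(280,183)),(b(-.075,-.062,.078),t(105,222)),(b(.075,0,.125),t(257,93)),(b(-.075,0,.125),t(62,130))]
c=fit(cam,[.44,-.24,-.07,0],"cam"); h=fit(hs,[.55,.06,-.36,0],"house")
ax=c[:2]+.045*np.array([np.cos(c[2]),np.sin(c[2])]); print("axis",ax, "lever ang",np.degrees(np.arctan2(*( (np.array([.4628,-.2863])-ax)[::-1]))))
S0=ctrl.get_state();print(S0["time_s"],S0["position"])
E
python3 fit2.py
```

```text
cam [ 0.4392 -0.2386 -0.0746 -0.0039] res px [-1.6  1.2 -0.1  0.4 -0.8 -0.5 -0.6  0.3 -0.9  0.3 -0.6 -3.5  0.9  0.5
 -1.4 -1.   0.1  0.7 -0.9 -0.1]
house [ 0.5541  0.0586 -0.3473  0.0019] res px [ 0.   1.  -0.3  1.1 -0.8  0.7  0.4  0.7 -0.3 -1.1 -0.4 -1.1 -0.7 -0.6
 -2.7  0.6 -1.6 -1.1  1.7 -0.4]
axis [ 0.48404507 -0.24194386] lever ang -115.59282456301027
0.25 [5.24873915e-01 3.46192102e-05 2.31023353e-01]
```

Request:
{"fn": "send_rows", "kwargs": {"rows": [[[-0.02, -0.04, 0, 0, 0, -0.1, 0], [-0.04, -0.08, 0, 0, 0, -0.2, 0], [-0.06, -0.12, 0, 0, 0, -0.3, 0], [-0.08, -0.16, 0, 0, 0, -0.4, 0], [-0.1, -0.2, 0, 0, 0, -0.47, 0], [-0.105, -0.235, 0, 0, 0, -0.47, 0], [-0.105, -0.265, 0, 0, 0, -0.47, 0], [-0.105, -0.265, 0, 0, 0, -0.47, 0]]]}}

```text
time_s: 0.92
position: [0.419, -0.2711, 0.2313]
tool_rot: [0.854, 0.521, -0.001, 0.002]
contact_force: [-0.4, -0.8, 0.9]
width: 0.001
grasp_force: 0.0
```

```bash
python3 - <<'E'
from h import *
c=snap("wrist","w1"); s=ctrl.get_state(); print(s["position"],R.from_quat(s["tool_rot"]).as_matrix().round(3))
print("pred post",proj(c,[.4628,-.2863,.152]),"hub",proj(c,[.4845,-.2425,.13]),"tcp",proj(c,s["position"]))
E
```

```text
[ 0.41925766 -0.26813251  0.23103229] [[ 0.457  0.889  0.   ]
 [ 0.889 -0.457 -0.001]
 [-0.     0.    -1.   ]]
pred post (np.float64(385.8669254549815), np.float64(194.40890728352787)) hub (np.float64(382.8193911501738), np.float64(122.00660503535865)) tcp (np.float64(319.7094780458266), np.float64(248.25182958508722))
```

View pics/w1.png

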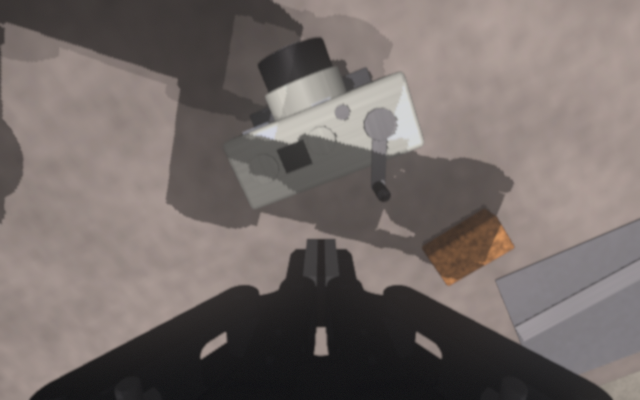

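The wrist view puts the hub at (381,123) and the post top at (383,193), within 3 px of the predictions. The shut fingertips, (304-340, 240), are about 17 mm across. Next I'll descend beside the post.

Request:
{"fn": "send_rows", "kwargs": {"rows": [[[0, 0, -0.035, 0, 0, 0, 0], [0.001, 0, -0.065, 0, 0, 0, 0], [0.002, 0, -0.085, 0, 0, 0, 0], [0.002, 0, -0.094, 0, 0, 0, 0], [0.002, 0, -0.094, 0, 0, 0, 0]]]}}

```text
time_s: 1.38
position: [0.4213, -0.2634, 0.1355]
tool_rot: [0.852, 0.523, -0.001, -0.002]
contact_force: [-0.2, -0.2, -0.7]
width: 0.001
grasp_force: 0.0
```

```bash
python3 - <<'E'
from h import *
s=ctrl.get_state(); print(s["time_s"],s["position"],s["contact_force"])
A=np.array([.4842,-.2425]); x0=np.array([.422,-.265]); th0=np.radians(-116.5)
for k in range(0,16):
    a=.1*k; th=th0+a; r=np.array([np.cos(th),np.sin(th)]); t=np.array([-r[1],r[0]])
    print(round(a,2),np.round(A+.048*r-.015*t-x0,4))
E
```

```text
1.3833 [ 0.42128454 -0.26336176  0.13554442] [-0.24473763 -0.19611019 -0.68182519]
0.0 [ 0.0274 -0.0138]
0.1 [ 0.0312 -0.0171]
0.2 [ 0.0353 -0.02  ]
0.3 [ 0.0396 -0.0224]
0.4 [ 0.0442 -0.0245]
0.5 [ 0.049 -0.026]
0.6 [ 0.0539 -0.0271]
0.7 [ 0.0589 -0.0277]
0.8 [ 0.0639 -0.0278]
0.9 [ 0.0689 -0.0273]
1.0 [ 0.0739 -0.0264]
1.1 [ 0.0787 -0.025 ]
1.2 [ 0.0834 -0.0231]
1.3 [ 0.0878 -0.0208]
1.4 [ 0.092 -0.018]
1.5 [ 0.0959 -0.0148]
```

Request:
{"fn": "send_rows", "kwargs": {"rows": [[[0.014, -0.007, 0, 0, 0, 0, 0], [0.0274, -0.0138, 0, 0, 0, 0, 0], [0.0312, -0.0171, 0, 0, 0, 0.1, 0], [0.0353, -0.02, 0, 0, 0, 0.2, 0], [0.0396, -0.0224, 0, 0, 0, 0.3, 0], [0.0442, -0.0245, 0, 0, 0, 0.4, 0], [0.049, -0.026, 0, 0, 0, 0.5, 0], [0.0539, -0.0271, 0, 0, 0, 0.6, 0], [0.0589, -0.0277, 0, 0, 0, 0.7, 0], [0.0639, -0.0278, 0, 0, 0, 0.8, 0], [0.0689, -0.0273, 0, 0, 0, 0.9, 0], [0.0689, -0.0273, 0, 0, 0, 0.9, 0]]]}}

```text
time_s: 2.38
position: [0.4919, -0.292, 0.1389]
tool_rot: [0.538, 0.843, -0.0, 0.001]
contact_force: [-1.8, 1.8, 1.3]
width: 0.0
grasp_force: 0.8
```

```bash
python3 - <<'E'
from h import *
s=ctrl.get_state(); print(s["time_s"],s["position"],s["contact_force"],s["moment"])
c=snap("wrist","w2");A=np.array([.4842,-.2425,.152])
for a in(.8,.9,1.0,1.1):
    th=np.radians(-116.5)+a; print(a,np.round(proj(c,A+.048*np.array([np.cos(th),np.sin(th),0]))))
cv2.imwrite("pics/w2c.png",cv2.resize(c["img"][100:300,180:460,::-1],None,fx=2,fy=2))
E
```

```text
2.3833 [ 0.49192126 -0.29196058  0.13886955] [-1.8477113   1.78759549  1.25696835] [0.07915515 0.2687009  0.03999941]
0.8 [344. 268.]
0.9 [354. 269.]
1.0 [365. 268.]
1.1 [376. 267.]
```

View pics/w2c.png

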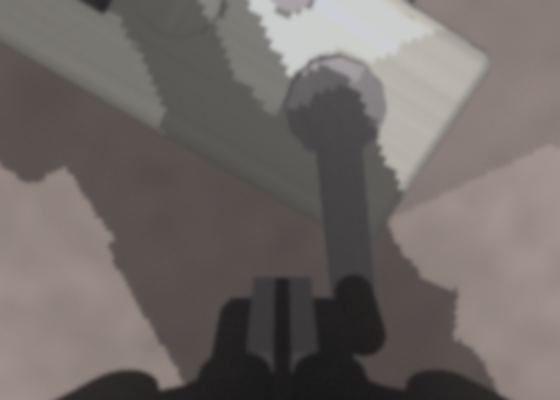

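The pin is against the finger's right face: its top is at about (362,267), so the lever is near 0.97 rad. I'll push on to the stop slowly.

Request:
{"fn": "send_rows", "kwargs": {"rows": [[[0.005, 0.0009, 0, 0, 0, 0.1, 0], [0.0098, 0.0023, 0, 0, 0, 0.2, 0], [0.0145, 0.0042, 0, 0, 0, 0.3, 0], [0.0167, 0.0053, 0, 0, 0, 0.35, 0], [0.0167, 0.0053, 0, 0, 0, 0.35, 0]]]}}

```text
time_s: 2.85
position: [0.5079, -0.2869, 0.1383]
tool_rot: [0.385, 0.923, -0.0, 0.001]
contact_force: [-2.5, -1.2, 1.2]
width: 0.001
grasp_force: 0.9
```

Request:
{"fn": "send_rows", "kwargs": {"rows": [[[0.0022, 0.0012, 0, 0, 0, 0.05, 0], [0.0022, 0.0012, 0, 0, 0, 0.05, 0]]]}}

```text
time_s: 3.02
position: [0.51, -0.286, 0.1382]
tool_rot: [0.363, 0.932, -0.0, 0.001]
contact_force: [-1.6, -0.7, 1.0]
width: -0.0
grasp_force: 1.0
```

Request:
{"fn": "send_rows", "kwargs": {"rows": [[[0.0021, 0.0014, 0, 0, 0, 0.05, 0], [0.0021, 0.0014, 0, 0, 0, 0.05, 0]]]}}

```text
time_s: 3.18
position: [0.5115, -0.2853, 0.138]
tool_rot: [0.339, 0.941, -0.001, 0.0]
contact_force: [-3.9, -2.9, 2.5]
width: 0.004
grasp_force: 2.7
```

Request:
{"fn": "send_rows", "kwargs": {"rows": [[[0.0021, 0.0014, 0, 0, 0, 0.04, 0], [0.0021, 0.0014, 0, 0, 0, 0.04, 0]]]}}

```text
time_s: 3.35
position: [0.5127, -0.2848, 0.138]
tool_rot: [0.321, 0.947, -0.002, -0.0]
contact_force: [-8.8, -6.8, 2.6]
width: -0.002
grasp_force: 5.4
```

```bash
python3 - <<'E'
from h import *
s=ctrl.get_state(); print(s["time_s"],s["position"],s["contact_force"],s["moment"])
c=snap("wrist","w3");A=np.array([.4842,-.2425,.152])
for a in(1.3,1.4,1.5):
    th=np.radians(-116.5)+a; print(a,np.round(proj(c,A+.048*np.array([np.cos(th),np.sin(th),0]))))
cv2.imwrite("pics/w3c.png",cv2.resize(c["img"][100:300,180:460,::-1],None,fx=2,fy=2))
E
```

```text
3.35 [ 0.51268898 -0.28483237  0.13801418] [-8.79483453 -6.83990706  2.61497293] [-1.10662793  1.3100598   0.0580976 ]
1.3 [351. 270.]
1.4 [361. 270.]
1.5 [372. 269.]
```

View pics/w3c.png

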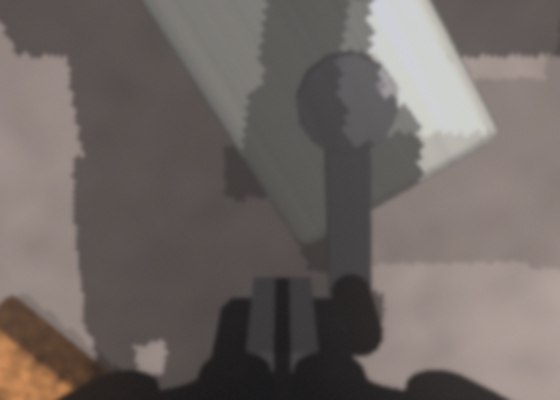

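The hub-post line puts the pin top at (361,267), which is 1.40 rad. With 11 N reaction, that's the stop. I'll back off slightly and rise clear so the lever springs back.

Request:
{"fn": "send_rows", "kwargs": {"rows": [[[-0.002, -0.003, 0.001, 0, 0, 0, 0], [-0.002, -0.003, 0.04, 0, 0, 0, 0], [-0.002, -0.003, 0.08, 0, 0, 0, 0], [-0.002, 0.02, 0.12, 0, 0, 0.05, 0], [0, 0.06, 0.14, 0, 0, 0.1, 0.5], [0, 0.1, 0.14, 0, 0, 0.2, 1], [0, 0.14, 0.14, 0, 0, 0.3, 1], [0, 0.16, 0.14, 0, 0, 0.304, 1], [0, 0.16, 0.14, 0, 0, 0.304, 1]]]}}

```text
time_s: 4.15
position: [0.514, -0.1184, 0.2784]
tool_rot: [0.172, 0.985, 0.001, 0.001]
contact_force: [0.3, -0.3, -0.3]
width: 0.711
grasp_force: 0.0
```

```bash
python3 - <<'E'
from h import *
s=ctrl.get_state(); print(s["time_s"],s["position"],s["contact_force"],s["joints"])
c=snap("wrist","w4"); d=snap("side","s4")
def H(x,y,z,p=(.5541,.0586,-.3473)): return [p[0]+np.cos(p[2])*x-np.sin(p[2])*y,p[1]+np.sin(p[2])*x+np.cos(p[2])*y,z]
print("chim corners",[np.round(proj(c,H(x,y,.162))) for x,y in((-.02,-.013),(.02,-.013),(.02,.013),(-.02,.013))])
print("ridge",[np.round(proj(c,H(x,0,.125))) for x in(-.075,.075)],"side post rest",proj(d,[.4628,-.2863,.152]))
im=np.vstack([cv2.resize(d["img"][230:310,280:400],(480,320),interpolation=cv2.INTER_CUBIC)])
w=cv2.resize(c["img"],(640,400)); o=np.zeros((600,640+0,3),np.uint8)
canvas=np.zeros((580,800,3),np.uint8); canvas[:400,:640]=c["img"]; canvas[400:580,:270]=cv2.resize(d["img"][240:300,290:380],(270,180),interpolation=cv2.INTER_CUBIC)
cv2.imwrite("pics/v4.png",canvas[:,:,::-1])
E
```

```text
4.15 [ 0.51396041 -0.11844981  0.27839726] [ 0.33416514 -0.3005317  -0.25409072] [-0.37319152  0.31304299  1.43472719  0.00222875  1.3925542  -1.59856479]
chim corners [array([533., 140.]), array([523., 189.]), array([555., 189.]), array([565., 140.])]
ridge [array([533.,  70.]), array([504., 233.])] side post rest (np.float64(351.9000157435562), np.float64(261.33113635627075))
```

View pics/v4.png

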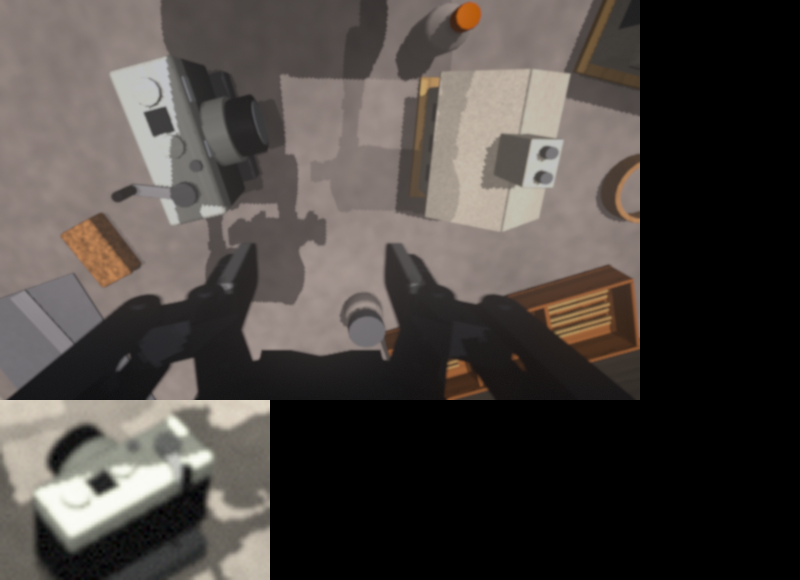

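The lever is back at rest: the side inset shows the post at (352,262) against a predicted (352,261). In the wrist view the chimney top spans (524-564, 137-187) and the ridge (530,69)-(502,232), within 2-3 px of the model. Moving over the roof.

Request:
{"fn": "send_rows", "kwargs": {"rows": [[[0.008, 0.036, 0, 0, 0, 0, 1], [0.016, 0.073, 0, 0, 0, 0, 1], [0.024, 0.11, 0, 0, 0, 0, 1], [0.032, 0.145, 0, 0, 0, 0, 1], [0.038, 0.17, 0, 0, 0, 0, 1], [0.04, 0.181, 0, 0, 0, 0, 1], [0.04, 0.181, 0, 0, 0, 0, 1], [0.04, 0.181, 0, 0, 0, 0, 1]]]}}

```text
time_s: 4.92
position: [0.5542, 0.0568, 0.277]
tool_rot: [0.173, 0.985, -0.0, -0.0]
contact_force: [-0.2, -0.1, 0.5]
width: 0.998
grasp_force: 0.0
```

```bash
python3 - <<'E'
from h import *
s=ctrl.get_state(); print(s["time_s"],s["position"],R.from_quat(s["tool_rot"]).as_matrix().round(3))
c=snap("wrist","w5")
def H(x,y,z,p=(.5541,.0586,-.3473)): return [p[0]+np.cos(p[2])*x-np.sin(p[2])*y,p[1]+np.sin(p[2])*x+np.cos(p[2])*y,z]
print("chim corners",[np.round(proj(c,H(x,y,.162))) for x,y in((-.02,-.013),(.02,-.013),(.02,.013),(-.02,.013))])
print("eaves",[np.round(proj(c,H(x,y,.078))) for x,y in((-.075,-.062),(-.075,.062))],"ridge",[np.round(proj(c,H(x,0,.125))) for x in(-.075,.075)])
cv2.imwrite("pics/v5.png",cv2.resize(c["img"][:300,140:520,::-1],None,fx=2,fy=2))
E
```

```text
4.9167 [0.5541982  0.05677352 0.27703048] [[-0.94   0.341 -0.   ]
 [ 0.341  0.94  -0.001]
 [ 0.    -0.001 -1.   ]]
chim corners [array([308., 167.]), array([308., 214.]), array([339., 214.]), array([340., 167.])]
eaves [array([261.,  97.]), array([385.,  97.])] ridge [array([323.,  96.]), array([323., 254.])]
```

View pics/v5.png

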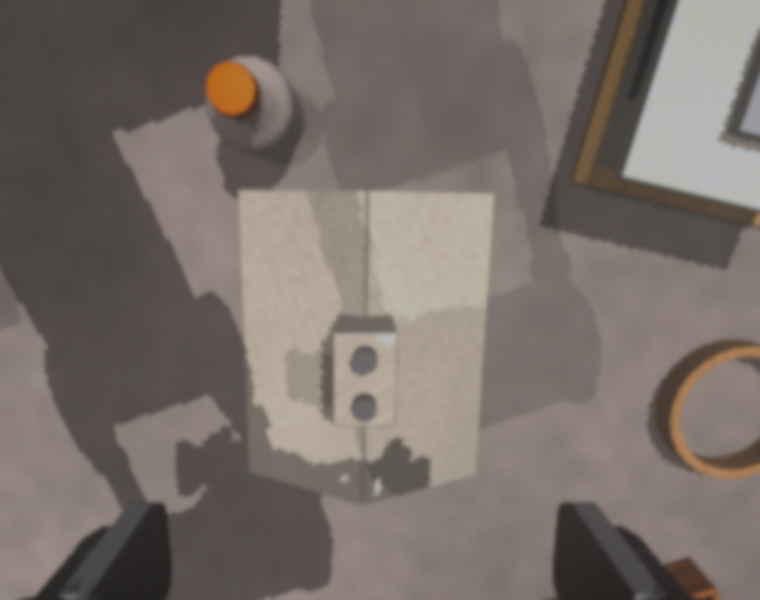

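The hover view shows the chimney top at (306-339, 166-213), in line with the tool and about 2 mm to its right, with the ridge parallel to the image columns. I'll correct that, descend and grip.

Request:
{"fn": "send_rows", "kwargs": {"rows": [[[0.001, 0.002, -0.035, 0, 0, 0, 1], [0.001, 0.002, -0.07, 0, 0, 0, 1], [0.001, 0.002, -0.1, 0, 0, 0, 1], [0.001, 0.002, -0.125, 0, 0, 0, 1], [0.001, 0.002, -0.138, 0, 0, 0, 1], [0.001, 0.002, -0.146, 0, 0, 0, 1], [0.001, 0.002, -0.148, 0, 0, 0, 1], [0.001, 0.002, -0.148, 0, 0, 0, 1]]]}}

```text
time_s: 5.63
position: [0.5553, 0.0588, 0.1296]
tool_rot: [0.173, 0.985, -0.0, 0.0]
contact_force: [0.2, -0.2, 0.8]
width: 1.0
grasp_force: 0.0
```

Request:
{"fn": "send_rows", "kwargs": {"rows": [[[0, 0, 0, 0, 0, 0, 0.6], [0, 0, 0, 0, 0, 0, 0.5], [0, 0, 0, 0, 0, 0, 0.42], [0, 0, 0, 0, 0, 0, 0.36], [0, 0, 0, 0, 0, 0, 0.3], [0, 0, 0, 0, 0, 0, 0.25], [0, 0, 0, 0, 0, 0, 0.2], [0, 0, 0, 0, 0, 0, 0.1], [0, 0, 0, 0, 0, 0, 0], [0, 0, 0, 0, 0, 0, 0], [0, 0, 0, 0, 0, 0, 0]]]}}

```text
time_s: 6.55
position: [0.5554, 0.06, 0.13]
tool_rot: [0.172, 0.985, 0.0, 0.001]
contact_force: [-1.0, -0.7, 5.8]
width: 0.295
grasp_force: 59.9
```

Request:
{"fn": "send_rows", "kwargs": {"rows": [[[0, 0, 0.003, 0, 0, 0, 0], [0, 0, 0.008, 0, 0, 0, 0], [0, 0, 0.015, 0, 0, 0, 0], [0, 0, 0.025, 0, 0, 0, 0], [0, 0, 0.037, 0, 0, 0, 0], [0, 0, 0.05, 0, 0, 0, 0], [0, 0, 0.063, 0, 0, 0, 0], [0, 0, 0.076, 0, 0, 0, 0], [0, 0, 0.088, 0, 0, 0, 0], [0, 0, 0.096, 0, 0, 0, 0], [0, 0, 0.1, 0, 0, 0, 0], [0, 0, 0.1, 0, 0, 0, 0]]]}}

```text
time_s: 7.55
position: [0.5554, 0.06, 0.2305]
tool_rot: [0.173, 0.985, 0.0, 0.001]
contact_force: [-0.6, -0.2, -2.7]
width: 0.297
grasp_force: 59.1
```

Request:
{"fn": "send_rows", "kwargs": {"rows": [[[0, 0, 0, 0, 0, 0, 0], [0, 0, 0, 0, 0, 0, 0], [0, 0, 0, 0, 0, 0, 0], [0, 0, 0, 0, 0, 0, 0]]]}}

```text
time_s: 7.88
position: [0.5548, 0.06, 0.2287]
tool_rot: [0.173, 0.985, -0.0, -0.001]
contact_force: [0.2, 0.2, -1.0]
width: 0.297
grasp_force: 59.1
```

```bash
python3 - <<'E'
from h import *
s=ctrl.get_state(); print(s["time_s"],s["position"],s["contact_force"],s["moment"],s["qvel"].round(4),s["tool_rot"])
c=snap("scene","s6"); d=snap("side","d6")
def H(x,y,z,p=(.5541,.0586,-.3473)): return [p[0]+np.cos(p[2])*x-np.sin(p[2])*y,p[1]+np.sin(p[2])*x+np.cos(p[2])*y,z]
k=4
for n,m,u0,v0 in(("sc",c,320,105),("si",d,255,130)):
    print(n,[np.round((np.array(proj(m,H(x,y,.178)))-[u0,v0]+.5)*k-.5+([0,0] if n=="sc" else [400,0])) for x,y in((.075,-.062),(.075,.062),(-.075,-.062))],[np.round((np.array(proj(m,H(x,0,.225)))-[u0,v0]+.5)*k-.5+([0,0] if n=="sc" else [400,0])) for x in(-.075,.075)])
A=[cv2.resize(m["img"][v:v+140,u:u+100],None,fx=4,fy=4,interpolation=cv2.INTER_CUBIC) for m,u,v in((c,320,105),(d,255,130))]
cv2.imwrite("pics/v6.png",np.hstack(A)[:,:,::-1])
E
```

```text
7.8833 [0.55475646 0.06002862 0.22867297] [ 0.20425031  0.2047446  -1.02873844] [-0.02128648  0.01462518 -0.00704482] [ 0.0018 -0.0012 -0.003  -0.0025 -0.0009  0.0006] [ 1.72543346e-01  9.85001732e-01 -4.92716145e-05 -6.16463130e-04]
sc [array([ 37., 345.]), array([242., 382.]), array([ 84., 174.])] [array([183., 137.]), array([145., 312.])]
si [array([680., 202.]), array([624., 114.]), array([487., 245.])] [array([460., 144.]), array([652., 106.])]
```

View pics/v6.png

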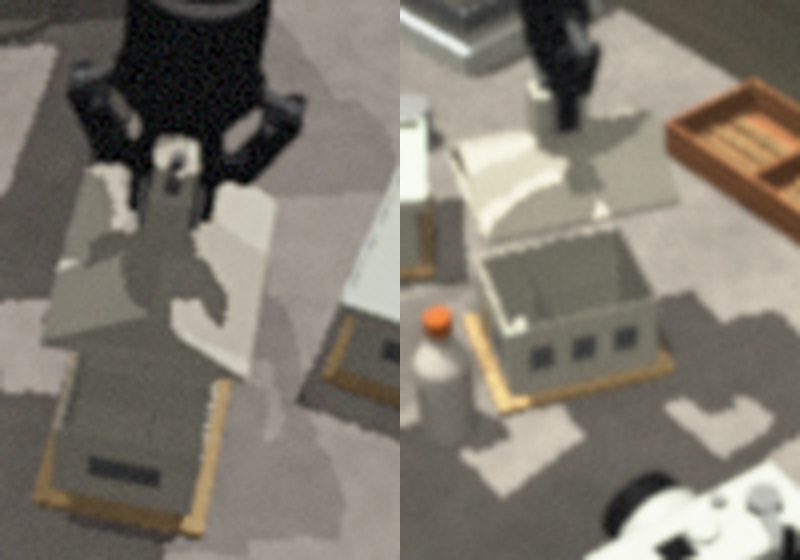

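The scene and side crops show the roof level, about 10 cm above the open walls. Eave corners are within about 1 px of the prediction: (42,341), (247,378) and (678,203). The bottle and the other objects visible in the crops haven't moved. Handing in.

```bash
python3 -c "
from station import ctrl; print(ctrl.finish_job())"
```

```text
the job is handed in; nothing more can be done
None
```

I wound the camera lever to its stop and it sprang fully back; the arm now holds the roof steady and level, about 10 cm up and in line over its walls, and the job is handed in (no verdict was returned).

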